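# Press the sensor cap home and hold the loupe over it

### The job

Three sensors stand capped in the jig, and one cap stands proud of the other two: press that cap down until it is fully home. Then pick up the loupe from behind the screen, carry it over the top of the screen to that same cap and finish still holding it there for the inspection: upright, wide skirt down as it stood, centred, about 10 mm above the cap and touching nothing but the fingers. Do not touch the screen or shift anything else on the bench.

Things in the scene. Friction and masses are not known exactly. Their poses are not given: they have to be found in the camera images.
- cap (a joint): travel of the one cap that stands proud, a vertical slide: 0 = 7 mm proud, 0.007 m = fully home on a firm stop (it starts at 0 to 0.0015). It moves straight down when pressed with about 8 N, has no spring and stays where it is left; press on it a little harder than that, up to about 20 N, until it stops
- cap_top (a point): centre of the top face of the proud cap, z up; it moves with the cap. The cap is a plain round steel can lid, 32 mm in diameter (36 mm at its thin lower rim), 14 mm high, with a flat top 25 mm across. Its top lies about 44 mm above the bench when proud and 37.5 mm when home
- nest_proud: nest that holds the sensor with the proud cap, z up: grey plastic, a 64 x 64 mm foot 6 mm thick with a round holder 55 mm in diameter, 15 mm high in all; origin at the centre of its underside, which lies 8 mm above the bench
- nest_b: the same nest with a sensor whose cap is already home (not to be used); the order of the three nests in the row varies, 74 mm from centre to centre
- nest_c: the same again, cap already home
- jig: fixed aluminium jig plate under the three nests, 88 mm (x) x 236 mm (y, along the row) x 8 mm; origin at the centre of its underside
- loupe_center (a point): centre, half-way up, of the loupe: a loose black eyepiece, a waisted cup 39 mm tall standing on the bench on its wide skirt, 30 g. Diameter 38 mm from the foot up to 20 mm, narrowing to a 32 mm waist at 25 to 30 mm, 36 mm rim at the top. Its z axis is its own axis, up as it stands; its underside lies 19.5 mm below this point
- jar_center (a point): centre of a loose black paste jar with a broader cap, 48 mm in diameter, 70 mm tall; a bystander near the loupe, with which it changes places
- tip_cleaner_center (a point): centre of a loose tip cleaner: a black cup 58 mm in diameter full of brass wool, 45 mm tall; a bystander near the loupe, with which it changes places
- screen: fixed upright sheet-metal screen between loupe and jig; origin at the centre of its underside. 280 mm long along its own x, 85 mm high, 8 mm thick at the top edge, with two feet 50 mm wide
- screen_top (a point): middle of the top edge of the screen, 85 mm above the bench; x along the screen, y across it towards the loupe's side
- gauge_block: steel block 30 x 45 x 31 mm at the back, loose bystander; origin under its centre
- spare_sensor: spare round sensor 38 mm in diameter, 13 mm high, at the back, loose bystander; origin under its centre

How it is judged:
By the outcome, as a careful person would: the job done as asked, in the order asked, and still so for the second after the job is handed in, while the arm keeps its last pose, push and grip.
It also fails if it takes over 69 s, if anything falls off the work surface, if the arm or the gripper's body presses on something with over 40 N, if the wrist force passes 120 N, or if a joint passes its speed limit or range.

### The arm

A 6-joint arm with a two-finger parallel gripper is mounted at the origin on the work surface; the furniture and walls round the work are solid. World frame = base frame: x ahead of the robot, y to its left, z up, the work surface at z = 0. Lengths are in m, angles in rad, forces in N, time in s.
With the tool pointing down it reaches from about 0.375 to 0.975 m from the base axis. Payload 3.8 kg.
Tool frame: the origin (TCP) lies midway between the tips of the shut fingers; the grasp point (between the pads) lies 19 mm behind it; z points along the fingers, y is the line along which they close (so a half turn about z gives the same grasp; the last joint's range is limited). The gripper opens to 85 mm and grips with 20 to 120 N. Pads are 22 mm wide; open, the fingers measure 114 mm over their backs; the gripper's body (76 mm by 85 mm) begins 54 mm behind the grasp point. The pads swing forward as they close: fully open they stand 13 mm farther back than shut.
Start: joints at [-1.343, 0.264, 1.604, -0, 1.274, -0.037], TCP at [0.177, -0.651, 0.231] pointing down, gripper open.
Joint ranges: [-2.63, 2.63], [-0.94, 2.18], [0.31, 2.57], [-1.31, 4.45], [0, 2.66], [-2.55, 2.55]. Speed limits (rad/s): [2.57, 2.57, 3.14, 3.14, 3.14, 3.14].

### API

Orientations are given as a rotation vector (axis times angle).
In Python, from workcell import sensors, viewer, job gives the robot as it stands.
- The arm moves only by the shell command python3 -m inch 'ROWS' [FORCE]. ROWS is JSON, one flat list of numbers, 7 for each row, row after row: the shift along the tool's x, y, z in mm, then the turn, a rotation vector about the tool's x, y, z in degrees, then the finger opening in mm, from 0 to 85.4. A call has exactly 8 rows; each row shifts and turns the commanded pose from where the row before left it, along the tool's axes as they then stand; what a row does not reach is not made up. A row lasts 1/10 s, in which the tool goes at most 50 mm and 8.59 degrees, less where a joint would pass 70% of its speed; a pose out of reach is approached as far as the arm can. A call is refused whole if a number of a shift passes 50 or a number of a turn 8.59, either way. A call with a gripper value outside its range is refused whole. The fingers move at their own pace and stop on an object; FORCE is the grip in N (left out, the last holds). Time passes only in rows, so rows that do not move let the fingers close, or fill a call up. It gives the time, the measured TCP pose, the force, the opening and the grip force at its end, in the units of the state.
- sensors.read_state(): the state, without advancing time (a new reading comes with each control period).
- viewer.read_camera(name): name is "scene" or "top" or "wrist"; returns the picture (480x640x3 uint8, red, green, blue); there is no depth.
- viewer.camera_params(name): a dict with "K" (3x3 intrinsics, pixels), "world_to_cam" (4x4, takes a point from world to camera coordinates). Camera axes: x right, y down, z forward; pixel columns grow to the right and rows downward; lengths in m; the calibration is good to about 2 mm. A picture is of the moment at which its call begins: read the wrist's pose just before it. camera_params takes no time and is no camera call; for the wrist camera it gives the pose at the moment of the call.
- job.finish_job(): hands the job in; it is judged then, once.
The state is a dict: "time": time; "q": joint angles; "joint_vel": joint speeds; "joint_torque": joint torques, N m; "tool_pos": TCP position; "tcp_rot": TCP orientation; "wrist_force": force on the tool from outside, world axes, zero at the start; "torque": the same for the moment, N m; "width": opening from 0.0 (shut) to 1.0 (fully open); "grip_force": force on a finger pad.
Only numpy, scipy, OpenCV 4.12 (cv2) and the standard library are available. Lean on these libraries where they do the work, as an engineer would, in place of code of your own. Each camera call takes 0.05 s, during which the arm holds its last target. There are 200 camera calls.

## Working session

There is one attempt and no reset: what is moved stays moved. The work goes in short steps, Python scripts to look and compute and a shell command to move; the robot and the scene stay as the last step left them, time stands still between calls to the robot, and variables do not carry over. Pictures are saved under pics/ and viewed, at most 10 in all, crops included, and the job is handed in when it is done.

```bash
ls; mkdir -p pics
cat > h.py <<'E'
import numpy as np, cv2
from workcell import sensors, viewer, job
from scipy.spatial.transform import Rotation as R
def cam(n,f=None):
    p=viewer.camera_params(n); im=viewer.read_camera(n)
    if f: cv2.imwrite('pics/'+f,im[...,::-1])
    return im,np.array(p['K']),np.array(p['world_to_cam'])
def ray(K,T,u,v,z):
    d=T[:3,:3].T@np.linalg.solve(K,[u,v,1]); c=-T[:3,:3].T@T[:3,3]
    return c+d*(z-c[2])/d[2]
def proj(K,T,p):
    q=K@(T[:3,:3]@np.array(p)+T[:3,3]); return q[:2]/q[2]
E
python3 - <<'E'
from h import *
s=sensors.read_state();print(s)
for n in('scene','top'):
    im,K,T=cam(n,n+'0.png'); np.savez(n+'0.npz',im=im,K=K,T=T); print(n,K.round(1).tolist(),T.round(3).tolist())
E
```

```text
pics
{'time': 0.0, 'q': array([-1.34293243e+00,  2.64754842e-01,  1.60539110e+00,  2.93085730e-06,
        1.27372069e+00, -3.69291944e-02]), 'joint_vel': array([ 8.52358922e-04,  1.16543650e-03, -9.50304652e-05,  1.36068007e-03,
        8.99969315e-05,  1.15028089e-03]), 'joint_torque': array([ 7.08844891e-04, -5.15109730e+01, -3.67318118e+01,  2.94877891e-04,
        1.30044058e-02,  1.37727031e-05]), 'tool_pos': array([ 0.17646526, -0.65075128,  0.22995167]), 'tcp_rot': array([-3.11185468e+00, -4.14421731e-01,  3.35865862e-04]), 'wrist_force': array([-0.21720543, -0.35895446,  1.04529667]), 'torque': array([ 0.01681124, -0.0264296 , -0.0252996 ]), 'grip_force': 0.0, 'width': 1.000224658170821}
scene [[578.1, 0.0, 320.0], [0.0, 578.1, 235.6], [0.0, 0.0, 1.0]] [[-0.878, -0.479, 0.002, 0.481], [-0.214, 0.389, -0.896, 0.213], [0.429, -0.787, -0.444, 1.156], [0.0, 0.0, 0.0, 1.0]]
top [[441.4, 0.0, 315.4], [0.0, 441.4, 237.0], [0.0, 0.0, 1.0]] [[-0.002, -1.0, -0.002, -0.037], [-0.983, 0.002, -0.182, 0.563], [0.182, 0.002, -0.983, 0.834], [0.0, 0.0, 0.0, 1.0]]
```

View pics/top0.png

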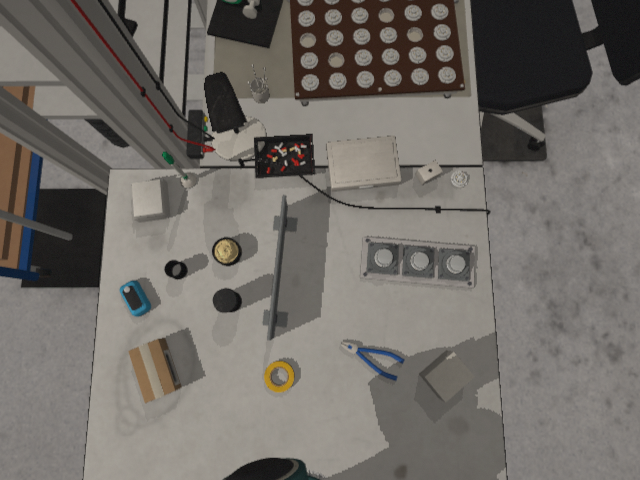

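View pics/scene0.png

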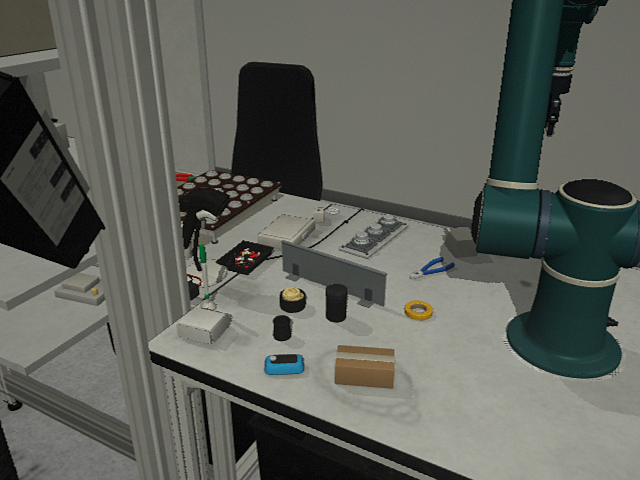

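The top view shows the jig caps at (384,258), (420,261) and (456,264). The loupe is at (176,269), the jar at (227,300), the cleaner at (226,250), and the screen runs from (284,196) to (271,338). The scene view shows the same layout.

Run:
```python
from h import *
t=np.load('top0.npz');s=np.load('scene0.npz')
c=[]
for n,u,v,z in [('cap1',384,257.5,.037),('cap2',420,260.5,.037),('cap3',456,264,.037),('loupe',176,267.5,.039),('jar',227,298,.07),('cleaner',226,248,.045),('scrA',284,196,.085),('scrB',270.5,338,.085)]:
    p=ray(t['K'],t['T'],u,v,z); print(n,p.round(4),proj(s['K'],s['T'],p).round(1))
im=s['im'][205:265,335:415,::-1]
a=cv2.resize(im,None,fx=8,fy=8,interpolation=cv2.INTER_CUBIC)
cv2.imwrite('pics/c1.png',a)
p=viewer.camera_params('wrist');T=np.array(p['world_to_cam']);print(np.array(p['K']).round(1).tolist())
st=sensors.read_state();Rt=R.from_rotvec(st['tcp_rot']).as_matrix()
print((-T[:3,:3].T@T[:3,3]-st['tool_pos'])@Rt, (T[:3,:3]@Rt).round(3), Rt.round(3))
```

```text
cap1 [ 0.5236 -0.1774  0.037 ] [361.1 235.1]
cap2 [ 0.5173 -0.2499  0.037 ] [374.6 225.2]
cap3 [ 0.5101 -0.3221  0.037 ] [387.5 216. ]
loupe [0.5041 0.2418 0.039 ] [281.9 317.1]
jar [0.4416 0.1308 0.07  ] [335.  286.5]
cleaner [0.5426 0.1413 0.045 ] [291.3 286.8]
scrA [0.6393 0.0226 0.085 ] [282.  239.3]
scrB [0.3672 0.0447 0.085 ] [384.2 270.8]
[[360.9, 0.0, 319.9], [0.0, 360.9, 244.6], [0.0, 0.0, 1.0]]
[ 0.07983511  0.00073521 -0.14064329] [[-0.     1.     0.   ]
 [-0.95  -0.    -0.311]
 [-0.311 -0.     0.95 ]] [[ 0.965  0.262 -0.   ]
 [ 0.262 -0.965  0.002]
 [ 0.    -0.002 -1.   ]]
```

View pics/c1.png

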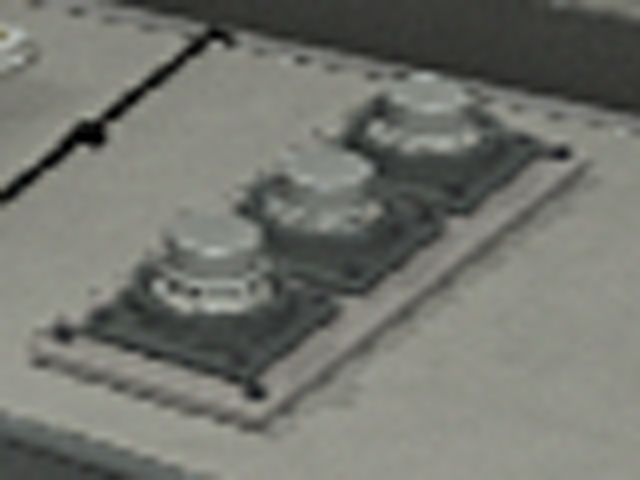

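The nearest cap in the scene crop (cap1) seems to show a gap under it. I'll confirm that from near.

```bash
python3 -m inch '[28,-23,2.5,0,0,0,0,28,-23,2.5,0,0,0,0,28,-23,2.5,0,0,0,0,28,-23,2.5,0,0,0,0,28,-23,2.5,0,0,0,0,28,-23,2.5,0,0,0,0,28,-23,2.5,0,0,0,0,28,-23,2.5,0,0,0,0]' 
python3 -m inch '[28,-23,2.5,0,0,0,0,28,-23,2.5,0,0,0,0,28,-23,2.5,0,0,0,0,28,-23,2.5,0,0,0,0,28,-23,2.5,0,0,0,0,28,-23,2.5,0,0,0,0,28,-23,2.5,0,0,0,0,0,0,0,0,0,0,0]'
python3 - <<'E'
from h import *
print(sensors.read_state()['tool_pos'])
im,K,T=cam('wrist','w1.png'); np.savez('w1.npz',im=im,K=K,T=T)
for p in [(.5236,-.1774,.037),(.5173,-.2499,.037),(.5101,-.3221,.037)]: print(proj(K,T,p))
E
```

```text
time: 0.9
tool_pos: [0.3451, -0.4137, 0.2107]
tcp_rot: [-3.114, -0.414, 0.0]
wrist_force: [1.5, -1.2, 0.7]
width: 0.001
grip_force: 0.0
time: 1.7
tool_pos: [0.4931, -0.2051, 0.1929]
tcp_rot: [-3.111, -0.421, 0.0]
wrist_force: [-0.3, -0.9, 0.2]
width: -0.001
grip_force: 0.0
[ 0.49309329 -0.20511921  0.19293278]
[296.73455233 181.96257681]
[378.56463534 212.2760814 ]
[455.60824105 241.95486909]
```

View pics/w1.png

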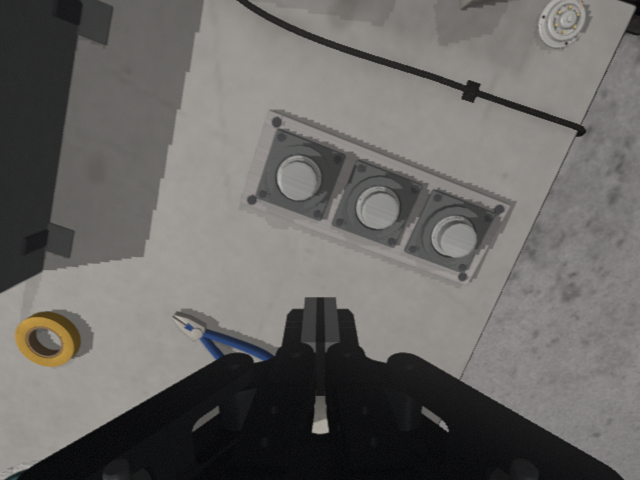

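The jig caps are at (298,178), (379,208) and (456,238) in the wrist view. From nearly overhead I can't tell which one is proud, so I'll take a second wrist view and triangulate the heights.

```bash
python3 -m inch '[0,-15,8,0,0,0,0,0,-15,8,0,0,0,0,0,-15,8,0,0,0,0,0,-15,8,0,0,0,0,0,-15,8,0,0,0,0,0,-15,8,0,0,0,0,0,0,0,0,0,0,0,0,0,0,0,0,0,0]'
cat > caps.py <<'E'
from h import *
im,K,T=cam('wrist','w2.png'); np.savez('w2.npz',im=im,K=K,T=T)
a=np.load('w1.npz')
def blobs(im,K,T,n):
    g=cv2.cvtColor(im,cv2.COLOR_RGB2GRAY); out=[];tiles=[]
    for p in [(.5236,-.1774,.038),(.5173,-.2499,.038),(.5101,-.3221,.038)]:
        u,v=proj(K,T,p).round().astype(int); h=32
        c=g[max(v-h,0):v+h,max(u-h,0):u+h]
        t,_=cv2.threshold(c,0,255,cv2.THRESH_OTSU)
        cs,_=cv2.findContours((c>t).astype(np.uint8),cv2.RETR_EXTERNAL,cv2.CHAIN_APPROX_NONE)
        cc=max(cs,key=cv2.contourArea); e=cv2.fitEllipse(cc)
        out.append((e[0][0]+max(u-h,0),e[0][1]+max(v-h,0),e[1]))
        tiles.append(cv2.resize(im[max(v-h,0):v+h,max(u-h,0):u+h,::-1],(260,260),interpolation=cv2.INTER_CUBIC))
    return out,np.hstack(tiles)
A,ta=blobs(a['im'],a['K'],a['T'],1);B,tb=blobs(im,K,T,2)
cv2.imwrite('pics/caps.png',np.vstack([ta,tb]))
for x,y in zip(A,B):
    X=cv2.triangulatePoints(a['K']@a['T'][:3],K@T[:3],np.array(x[:2]),np.array(y[:2])).ravel();print(np.round(x[:2]+x[2]+y[:2]+y[2],1),(X[:3]/X[3]).round(4))
E
python3 caps.py
```

```text
time: 2.55
tool_pos: [0.4681, -0.1213, 0.1457]
tcp_rot: [3.113, 0.417, -0.0]
wrist_force: [0.3, 0.3, 0.3]
width: 0.002
grip_force: 0.0
[296.  179.   36.9  42.9 415.3 184.9  49.1  53.1] [ 0.5252 -0.1761  0.0319]
[377.  208.9  39.2  40.5 505.2 217.7  46.6  51.1] [ 0.519  -0.2494  0.0281]
[454.1 237.8  38.9  42.  599.5 259.9  50.8  73.4] [ 0.5127 -0.3162  0.0453]
```

View pics/caps.png

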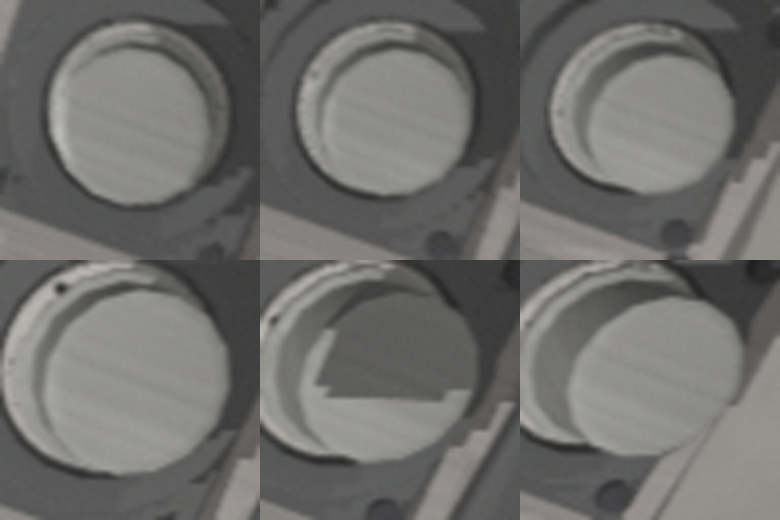

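Still ambiguous between caps, so I'll take one oblique look along the row.

```bash
python3 -m inch '[24,40,8,0,0,0,0,24,40,8,0,0,0,0,24,40,8,0,0,0,0,0,20,0,0,-8,0,0,0,0,0,0,-8,0,0,0,0,0,0,-8,0,0,0,0,0,0,-8,0,0,0,0,0,0,-8,0,0]'
python3 - <<'E'
from h import *
for i in range(3): im,K,T=cam('wrist')
im,K,T=cam('wrist','w3.png'); np.savez('w3.npz',im=im,K=K,T=T);print(sensors.read_state()['tool_pos'])
E
```

```text
time: 3.4
tool_pos: [0.5761, -0.2391, 0.123]
tcp_rot: [2.842, 0.376, -1.037]
wrist_force: [0.2, -0.2, 0.5]
width: 0.001
grip_force: 0.0
[ 0.57460181 -0.23815139  0.11988553]
```

View pics/w3.png

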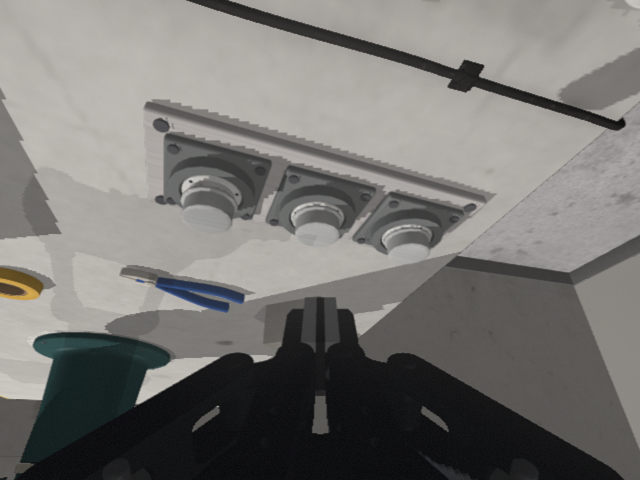

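The view shows cap1 (left, top face at about (208,219)) standing clearly taller on its ring than caps 2 (318,234) and 3 (408,250). So the proud cap is the one at about (0.524, -0.177).

Run:
```python
from h import *
z=.0435
for f,tx,ty in (('w1',137,124),('w2',137,121)):
    a=np.load(f+'.npz');u,v=proj(a['K'],a['T'],(.5236,-.1774,.038)).round()
    print(f,ray(a['K'],a['T'],u-32+tx/260*64,v-32+ty/260*64,z).round(4))
a=np.load('w3.npz');print(ray(a['K'],a['T'],207.5,218,z).round(4))
a=np.load('top0.npz')
g=cv2.cvtColor(a['im'],cv2.COLOR_RGB2GRAY)[240:275,368:402]
m=(g>cv2.threshold(g,0,255,cv2.THRESH_OTSU)[0]).astype(np.uint8)
c=max(cv2.findContours(m,0,1)[0],key=cv2.contourArea);e=cv2.fitEllipse(c);print(e)
print(ray(a['K'],a['T'],e[0][0]+368,e[0][1]+240,.041).round(4))
# loupe top ellipse in the top view
g=cv2.cvtColor(a['im'],cv2.COLOR_RGB2GRAY)[255:283,162:184]
c=max(cv2.findContours((g<60).astype(np.uint8),0,1)[0],key=cv2.contourArea);print(cv2.boundingRect(c))
st=sensors.read_state();p=st['tool_pos'];Rt=R.from_rotvec(st['tcp_rot']).as_matrix()
t=np.array([.5236,-.1774,.09])
print((Rt.T@(t-p)*1000).round(1),Rt.round(3).tolist())
```

```text
w1 [ 0.5262 -0.1788  0.0435]
w2 [ 0.526  -0.1766  0.0435]
[ 0.5316 -0.1785  0.0435]
((14.927820205688477, 17.43063735961914), (17.352750778198242, 17.482669830322266), 95.03138732910156)
[ 0.5232 -0.1746  0.041 ]
(3, 6, 19, 18)
[ -6.2 -72.   44.4] [[0.739, 0.262, -0.621], [0.201, -0.965, -0.168], [-0.643, -0.001, -0.766]]
```

```bash
python3 -m inch '[0,0,0,0,8,0,0,0,0,0,0,8,0,0,0,0,0,0,8,0,0,0,0,0,0,8,0,0,0,0,0,0,8,0,0,-10.5,-23.5,12,0,0,0,0,-10.5,-23.5,12,0,0,0,0,-10.5,-23.5,12,0,0,0,0]'
cat > look.py <<'E'
from h import *
import sys
for i in range(3): cam('wrist')
im,K,T=cam('wrist',sys.argv[1]);s=sensors.read_state();Rt=R.from_rotvec(s['tcp_rot']).as_matrix()
print(s['tool_pos'].round(4),Rt.round(3).tolist(),proj(K,T,(.526,-.178,.0435)),proj(K,T,s['tool_pos']))
np.savez('w.npz',im=im,K=K,T=T,Rt=Rt,p=s['tool_pos'])
E
python3 look.py w4.png; python3 -c "
import cv2;i=cv2.imread('pics/w4.png');cv2.imwrite('pics/w4c.png',cv2.resize(i[180:380,220:420],(600,600),interpolation=2))"
```

```text
time: 4.4
tool_pos: [0.525, -0.1794, 0.0891]
tcp_rot: [3.111, 0.409, 0.011]
wrist_force: [-0.1, 0.1, -0.7]
width: -0.001
grip_force: 0.0
[ 0.5255 -0.179   0.0882] [[0.965, 0.261, 0.005], [0.261, -0.965, -0.002], [0.004, 0.003, -1.0]] [319.46434008 274.43349833] [321.46485772 315.72133187]
```

View pics/w4c.png

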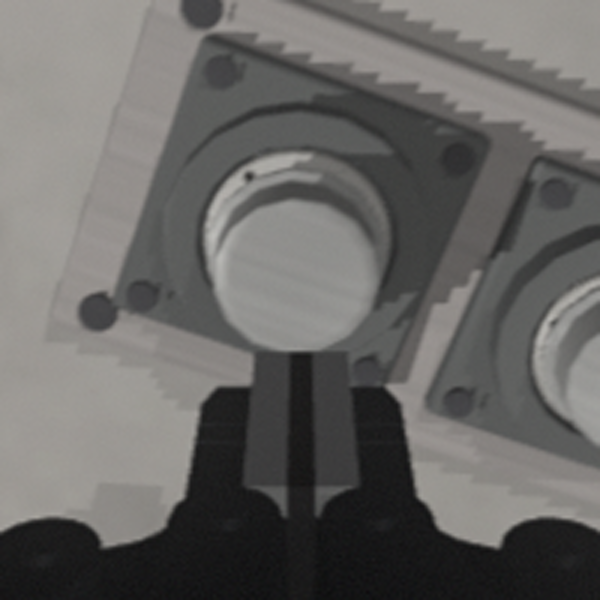

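Cap1's top face is at about (319,272), with the closed fingertips right above it. The position agrees to 1–2 mm, so I'll descend.

```bash
python3 -m inch '[1.5,-0.5,7,0,0,0,0,0,0,7,0,0,0,0,0,0,7,0,0,0,0,0,0,7,0,0,0,0,0,0,7,0,0,0,0,0,0,3,0,0,0,0,0,0,0,0,0,0,0,0,0,0,0,0,0,0]'
python3 -m inch '[0,0,1,0,0,0,0,0,0,1,0,0,0,0,0,0,1,0,0,0,0,0,0,1,0,0,0,0,0,0,0,0,0,0,0,0,0,0,0,0,0,0,0,0,0,0,0,0,0,0,0,0,0,0,0,0]'
```

```text
time: 5.4
tool_pos: [0.5269, -0.1773, 0.0477]
tcp_rot: [-3.114, -0.415, 0.0]
wrist_force: [-0.2, -0.6, 0.1]
width: -0.004
grip_force: 0.0
time: 6.2
tool_pos: [0.5268, -0.1773, 0.0438]
tcp_rot: [3.114, 0.415, 0.0]
wrist_force: [-0.3, 0.1, 0.6]
width: 0.001
grip_force: 0.0
```

```bash
python3 -m inch '[0,0,0.5,0,0,0,0,0,0,0.5,0,0,0,0,0,0,0.5,0,0,0,0,0,0,0.5,0,0,0,0,0,0,0.5,0,0,0,0,0,0,0.5,0,0,0,0,0,0,0,0,0,0,0,0,0,0,0,0,0,0]'
python3 -m inch '[0,0,0.5,0,0,0,0,0,0,0.5,0,0,0,0,0,0,0.5,0,0,0,0,0,0,0.5,0,0,0,0,0,0,0,0,0,0,0,0,0,0,0,0,0,0,0,0,0,0,0,0,0,0,0,0,0,0,0,0]'
```

```text
time: 7.0
tool_pos: [0.5269, -0.1774, 0.0418]
tcp_rot: [3.114, 0.415, 0.0]
wrist_force: [-3.0, -0.1, 7.0]
width: -0.001
grip_force: 3.6
time: 7.8
tool_pos: [0.5269, -0.1774, 0.0398]
tcp_rot: [3.114, 0.415, 0.0]
wrist_force: [-2.8, 0.2, 7.5]
width: 0.001
grip_force: 3.6
```

```bash
python3 -m inch '[0,0,0.5,0,0,0,0,0,0,0.5,0,0,0,0,0,0,0.5,0,0,0,0,0,0,0.5,0,0,0,0,0,0,0,0,0,0,0,0,0,0,0,0,0,0,0,0,0,0,0,0,0,0,0,0,0,0,0,0]'
python3 -m inch '[0,0,0.5,0,0,0,0,0,0,0.5,0,0,0,0,0,0,0,0,0,0,0,0,0,0,0,0,0,0,0,0,0,0,0,0,0,0,0,0,0,0,0,0,0,0,0,0,0,0,0,0,0,0,0,0,0,0]'
```

```text
time: 8.6
tool_pos: [0.5269, -0.1774, 0.0378]
tcp_rot: [3.114, 0.415, 0.0]
wrist_force: [-2.9, 0.8, 6.8]
width: 0.002
grip_force: 3.6
time: 9.4
tool_pos: [0.5269, -0.1774, 0.0375]
tcp_rot: [3.114, 0.415, -0.0]
wrist_force: [-5.8, 1.4, 12.7]
width: -0.003
grip_force: 5.8
```

```bash
python3 -m inch '[0,0,0.6,0,0,0,0,0,0,0,0,0,0,0,0,0,0,0,0,0,0,0,0,0,0,0,0,0,0,0,0,0,0,0,0,0,0,0,0,0,0,0,0,0,0,0,0,0,0,0,0,0,0,0,0,0]'
```

```text
time: 10.2
tool_pos: [0.527, -0.1774, 0.0374]
tcp_rot: [3.114, 0.415, -0.0]
wrist_force: [-4.9, 2.0, 15.1]
width: 0.002
grip_force: 7.7
```

The cap is fully home: at the firm stop at z = 37.4 mm under 15 N. Next I'll rise and cross to the loupe.

```bash
python3 -m inch '[0,0,-10,0,0,0,0,0,0,-30,0,0,0,0,0,0,-40,0,0,0,0,0,0,-40,0,0,0,0,0,0,-25,0,0,0,0,8.8,-41,0,0,0,0,0,8.8,-41,0,0,0,0,0,8.8,-41,0,0,0,0,0]'
python3 -m inch '[8.8,-41,0,0,0,0,0,8.8,-41,0,0,0,0,0,8.8,-41,0,0,0,0,0,8.8,-41,0,0,0,0,0,8.8,-41,0,0,0,0,0,8.8,-41,0,0,0,0,0,6,-30,0,0,0,0,0,0,0,0,0,0,0,55]'
python3 look.py w5.png
```

```text
time: 11.0
tool_pos: [0.5201, -0.0508, 0.1809]
tcp_rot: [3.114, 0.412, 0.002]
wrist_force: [-0.6, -0.0, 0.1]
width: -0.004
grip_force: 0.0
time: 11.8
tool_pos: [0.5042, 0.2337, 0.1804]
tcp_rot: [-3.112, -0.421, -0.001]
wrist_force: [0.2, -1.4, 0.6]
width: 0.154
grip_force: 0.0
[0.5045 0.2293 0.18  ] [[0.965, 0.261, -0.0], [0.261, -0.965, -0.001], [-0.0, 0.001, -1.0]] [776.06958398 326.37269177] [319.43938211 317.87667604]
```

View pics/w5.png

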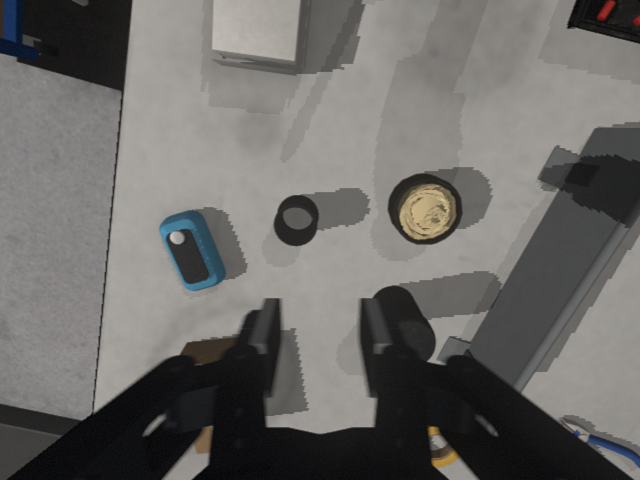

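The loupe is the black cup at about (297,219). The cleaner is at (426,209) and the jar at (405,322), with the fingers clear of both.

```bash
cat > loupe.py <<'E'
from h import *
a=np.load('w.npz');K,T=a['K'],a['T'];g=cv2.cvtColor(a['im'],cv2.COLOR_RGB2GRAY)
u,v=proj(K,T,LP).round().astype(int) if 0 else (0,0)
m=(g<55).astype(np.uint8);m[285:]=0
n,l,st,ce=cv2.connectedComponentsWithStats(m)
k=min((i for i in range(1,n) if st[i,4]>500),key=lambda i:np.hypot(*(ce[i]-[300,225])))
x,y,w,h,A=st[k];print(st[k])
def sil(cx,cy): # silhouette bounding box of stacked circles
    P=[proj(K,T,(cx+r*np.cos(t),cy+r*np.sin(t),z)) for z,r in((0,.019),(.02,.019),(.039,.018)) for t in np.linspace(0,6.28,60)]
    P=np.array(P);return np.r_[P.min(0),P.max(0)]
from scipy.optimize import least_squares
b=np.array([x-.5,y-.5,x+w-.5,y+h-.5])
s=least_squares(lambda q:sil(*q)-b,ray(K,T,*ce[k],.02)[:2]);print(s.x.round(4),s.fun.round(1))
d=a['Rt'].T@(np.r_[s.x,.15]-a['p'])*1000;print(a['p'],d.round(1))
E
sed -i '/if 0 else/d' loupe.py; python3 loupe.py
```

```text
[ 275  196   43   50 1192]
[0.5028 0.249 ] [-1.4 -1.5  1.5  1.5]
[0.50453659 0.22925106 0.18004614] [  3.5 -19.5  30. ]
```

```bash
python3 -m inch '[3.5,-19.5,0,0,0,0,55,0,0,20,0,0,0,55,0,0,25,0,0,0,55,0,0,25,0,0,0,55,0,0,20,0,0,0,55,0,0,5,0,0,0,55,0,0,0,0,0,0,55,0,0,0,0,0,0,55]'
python3 look.py w6.png; python3 loupe.py
```

```text
time: 12.8
tool_pos: [0.5039, 0.2495, 0.0863]
tcp_rot: [-3.114, -0.413, -0.003]
wrist_force: [-1.0, -0.9, -0.2]
width: 0.646
grip_force: 0.0
[0.5038 0.2501 0.0866] [[0.965, 0.262, 0.002], [0.262, -0.965, 0.001], [0.002, -0.0, -1.0]] [984.03016933 411.51978765] [318.24805952 317.9810487 ]
[ 289  229   61   56 2198]
[0.5094 0.2514] [ -1.6 -11.5   1.6  11.1]
[0.50383651 0.25011943 0.08656038] [  5.8   0.2 -63.4]
```

View pics/w6.png

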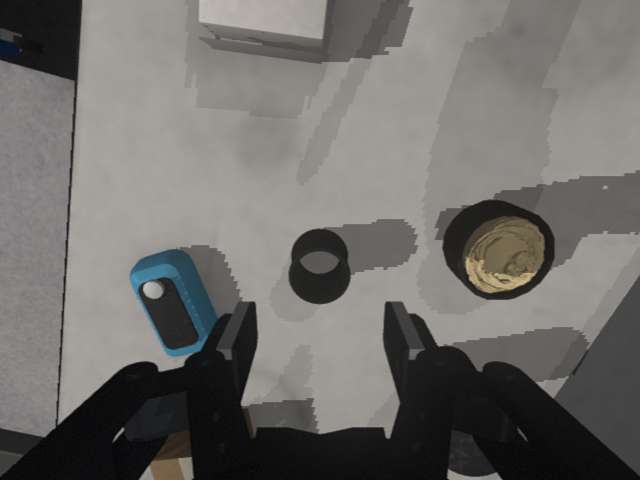

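The loupe spans (289–350, 229–304) in the picture and is laterally centred between the fingers. My mask cut off its bottom edge, so I'll refit.

```bash
sed -i "s/m\[285:\]=0/m[306:]=0;m[:,:265]=0;m[:,372:]=0/" loupe.py; python3 loupe.py
```

```text
[ 289  229   61   75 2966]
[0.5032 0.2498] [-1.3 -2.   1.3  2. ]
[0.50383651 0.25011943 0.08656038] [ -0.5   0.2 -63.4]
```

```bash
python3 -m inch '[-0.5,0,20,0,0,0,55,0,0,20,0,0,0,55,0,0,20,0,0,0,55,0,0,12,0,0,0,55,0,0,8,0,0,0,55,0,0,4,0,0,0,55,0,0,0,0,0,0,55,0,0,0,0,0,0,55]'
python3 -m inch '[0,0,0,0,0,0,42,0,0,0,0,0,0,39,0,0,0,0,0,0,36,0,0,0,0,0,0,30,0,0,0,0,0,0,25,0,0,0,0,0,0,25,0,0,0,0,0,0,25,0,0,0,0,0,0,25]' 25
```

```text
time: 13.8
tool_pos: [0.503, 0.25, 0.0019]
tcp_rot: [-3.114, -0.415, -0.002]
wrist_force: [0.0, 0.5, 0.2]
width: 0.642
grip_force: 0.0
time: 14.6
tool_pos: [0.5029, 0.25, 0.0021]
tcp_rot: [-3.114, -0.415, -0.002]
wrist_force: [-0.9, -0.8, 5.6]
width: 0.413
grip_force: 24.5
```

```bash
python3 -m inch '[0,0,-1,0,0,0,25,0,0,-2,0,0,0,25,0,0,-4,0,0,0,25,0,0,-8,0,0,0,25,0,0,-8,0,0,0,25,0,0,-7,0,0,0,25,0,0,0,0,0,0,25,0,0,0,0,0,0,25]'
python3 look.py w7.png
python3 - <<'E'
from h import *
a,K,T=cam('scene');s=sensors.read_state();print(s['wrist_force'],s['width'],s['grip_force'])
u,v=proj(K,T,s['tool_pos']).astype(int);print(u,v)
b=cv2.resize(a[v-50:v+40,u-45:u+45,::-1],(400,400),interpolation=2)
w=cv2.imread('pics/w7.png')[200:400,220:420]
cv2.imwrite('pics/g.png',np.hstack([b,cv2.resize(w,(400,400))]))
E
```

```text
time: 15.4
tool_pos: [0.5027, 0.2498, 0.0317]
tcp_rot: [-3.114, -0.415, -0.002]
wrist_force: [-0.6, -1.0, -0.4]
width: 0.411
grip_force: 25.0
[0.502  0.2495 0.0308] [[0.965, 0.262, -0.001], [0.262, -0.965, -0.0], [-0.001, 0.0, -1.0]] [1187.27610668  494.25634245] [318.39116717 317.80749327]
[-0.01952801  0.11908891  0.10123621] 0.41593428561874934 24.995121681131423
280 322
```

View pics/g.png

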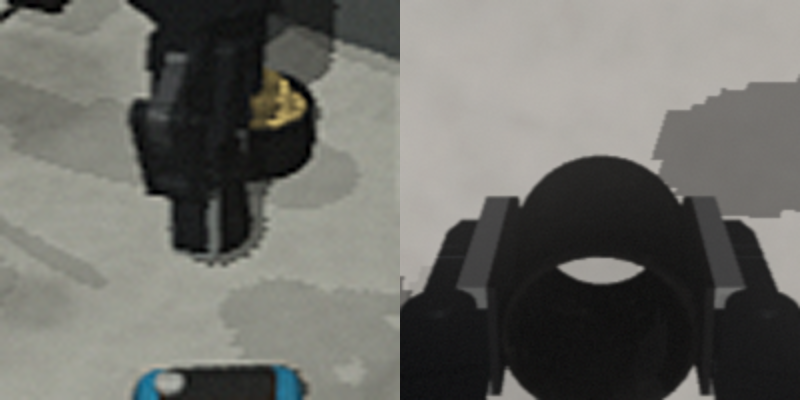

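The loupe sits between the pads. I'll check numerically whether it came up with the fingers, and how high it sits.

```bash
python3 - <<'E'
from h import *
a=np.load('w.npz');K,T,p=a['K'],a['T'],a['p']
t=np.linspace(0,6.28,200)
for b in (0,.02,.025,.03,.035):
    f=lambda z,r:np.array([proj(K,T,(p[0]+r*np.cos(k),p[1]+r*np.sin(k),b+z)) for k in t])
    s=np.vstack([f(0,.019),f(.02,.019)]);r=f(.039,.018)
    print(b,s[:,1].min().round(1),np.ptp(s[:,0]).round(1),'rim u',r.min(0).round(1),r.max(0).round(1))
E
python3 -m inch '[0,0,-10,0,0,0,25,0,0,-20,0,0,0,25,0,0,-25,0,0,0,25,0,0,-25,0,0,0,25,0,0,-20,0,0,0,25,0,0,-10,0,0,0,25,0,0,0,0,0,0,25,0,0,0,0,0,0,25]' 
python3 look.py w8.png
python3 - <<'E'
from h import *
a,K,T=cam('scene');s=sensors.read_state();print(s['width'],s['grip_force'])
u,v=proj(K,T,s['tool_pos']).astype(int)
b=cv2.resize(a[v-60:v+60,u-60:u+60,::-1],(400,400),interpolation=2)
w=cv2.imread('pics/w8.png')[200:400,220:420]
cv2.imwrite('pics/g2.png',np.hstack([b,cv2.resize(w,(400,400))]))
E
```

```text
0 253.6 81.3 rim u [275.2 288.4] [361.4 364.3]
0.02 268.4 91.6 rim u [268.7 312.9] [367.4 397.2]
0.025 272.7 94.6 rim u [266.8 320.2] [369.2 406.9]
0.03 277.2 97.8 rim u [264.7 328.1] [371.1 417.3]
0.035 282.1 101.3 rim u [262.5 336.6] [373.2 428.6]
time: 16.45
tool_pos: [0.5019, 0.2495, 0.1407]
tcp_rot: [3.114, 0.415, -0.001]
wrist_force: [-1.6, 0.3, -0.6]
width: 0.414
grip_force: 25.0
[0.5014 0.2492 0.1397] [[0.965, 0.262, -0.003], [0.262, -0.965, -0.001], [-0.003, 0.0, -1.0]] [863.93917483 355.83972143] [318.37452317 317.739773  ]
0.40798825188027094 25.045739505439997
```

View pics/g2.png

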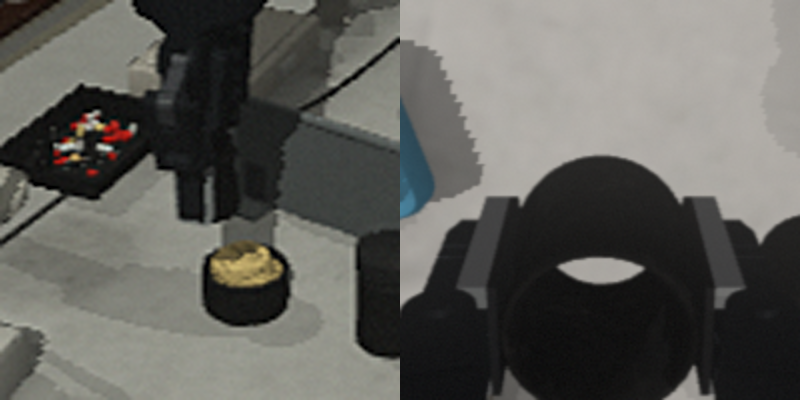

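The loupe came up cleanly and has not slipped; its base is about 2 mm below the TCP. I'll carry it over the screen at about z = 0.14.

```bash
python3 -m inch '[-3,15,-5,0,0,0,25,-6,30,-5,0,0,0,25,-8.5,40,0,0,0,0,25,-9.5,45,0,0,0,0,25,-9.5,45,0,0,0,0,25,-9.5,45,0,0,0,0,25,-9.5,45,0,0,0,0,25,-9.5,45,0,0,0,0,25]'
python3 -m inch '[-7,35,0,0,0,0,25,-7,33,0,0,0,0,25,-5,25,0,0,0,0,25,-3,15,0,0,0,0,25,0,0,0,0,0,0,25,0,0,0,0,0,0,25,0,0,0,0,0,0,25,0,0,0,0,0,0,25]'
cat > go.py <<'E'
from h import *
s=sensors.read_state();Rt=R.from_rotvec(s['tcp_rot']).as_matrix()
print(s['time'],s['tool_pos'].round(4),s['width'].__round__(3),s['grip_force'],Rt[2].round(4),(Rt.T@(np.array([.5268,-.1777,.0495])-s['tool_pos'])*1000).round(1))
E
python3 go.py
```

```text
time: 17.5
tool_pos: [0.5202, -0.0692, 0.1514]
tcp_rot: [3.114, 0.414, 0.0]
wrist_force: [1.4, 0.2, 0.1]
width: 0.414
grip_force: 25.1
time: 18.3
tool_pos: [0.5277, -0.1753, 0.1511]
tcp_rot: [-3.113, -0.417, 0.0]
wrist_force: [0.0, -0.6, -0.6]
width: 0.411
grip_force: 25.1
18.3 [ 0.5277 -0.1753  0.1511] 0.411 25.08470476954244 [-1.e-04 -4.e-04 -1.e+00] [ -1.5   2.1 101.6]
```

```bash
python3 -m inch '[-1.5,2,15,0,0,0,25,0,0,20,0,0,0,25,0,0,20,0,0,0,25,0,0,15,0,0,0,25,0,0,10,0,0,0,25,0,0,5,0,0,0,25,0,0,0,0,0,0,25,0,0,0,0,0,0,25]'
python3 go.py
python3 - <<'E'
from h import *
# cap + loupe in scene: check columns of silhouette against prediction
a,K,T=cam('scene','s9.png');w,Kw,Tw=cam('wrist','w9.png')
print(proj(Kw,Tw,(.527,-.1777,.0375)))
E
```

```text
time: 19.1
tool_pos: [0.5275, -0.1791, 0.0668]
tcp_rot: [3.114, 0.415, 0.002]
wrist_force: [-0.4, -0.3, -0.6]
width: 0.41
grip_force: 25.1
19.1 [ 0.5275 -0.1791  0.0668] 0.41 25.091217508306727 [ 9.e-04  6.e-04 -1.e+00] [-0.3 -1.5 17.3]
[315.48159578 289.60318771]
```

```bash
python3 -m inch '[-0.3,-1,6,0,0,0,25,0,0,6,0,0,0,25,0,0,4,0,0,0,25,0,0,1,0,0,0,25,0,0,0,0,0,0,25,0,0,0,0,0,0,25,0,0,0,0,0,0,25,0,0,0,0,0,0,25]'
for i in 1 2 3; do python3 go.py; python3 -c "
from h import *
for i in range(4): cam('wrist')"; done
```

```text
time: 20.0
tool_pos: [0.5265, -0.178, 0.0494]
tcp_rot: [3.114, 0.415, 0.001]
wrist_force: [0.0, -0.6, -0.3]
width: 0.411
grip_force: 25.1
20.0 [ 0.5265 -0.178   0.0494] 0.411 25.09109149686992 [ 4.e-04  3.e-04 -1.e+00] [ 0.4 -0.3 -0.1]
20.2 [ 0.5264 -0.178   0.0493] 0.411 25.090598012320697 [ 1.e-04  1.e-04 -1.e+00] [ 0.5 -0.1 -0.2]
20.4 [ 0.5263 -0.178   0.0492] 0.41 25.090349569218233 [-0. -0. -1.] [ 0.5 -0.1 -0.3]
```

```bash
python3 -c "
from workcell import job
print(job.finish_job())"
```

```text
the job is handed in; nothing more can be done
None
```

I handed the job in after about 20 s of robot time: the proud cap is pressed fully home (firm stop at 37.4 mm under about 15 N), and the loupe is held upright over it, centred to about 1 mm by arm readings, with a calculated gap of about 10 mm. I did not check that final pose in a picture, because I had already viewed 11 against the limit of 10.

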